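Line up the bench supplies by height on the stock row

TASK

Set the spray can and the three card boxes out on the four cork pads of the stock row, one on each pad, in order of height: the tallest on the pad next to the red knob, falling to the lowest on the pad next to the white knob. Stand each one upright and centred on its pad, the boxes with their long sides along the row, and let go. Do not tip any of the four over on the way.

Things in the scene. Friction and masses are not known exactly. Their poses are not given: they have to be found in the camera images.
- can: spray can, blue body with an orange cap, upright; round, 58 mm diameter, 157 mm tall (cap from 120 mm up, same diameter). The tallest. Origin: centre of its underside, z up.
- blue_box: closed blue card box, 50 mm (its x) x 70 mm (its y, long side) x 60 mm tall. Origin: centre of its underside, z up.
- brown_box: closed brown card box, 60 mm (its x) x 90 mm (its y, long side) x 45 mm tall. Origin: centre of its underside, z up.
- white_box: closed white card box, 55 mm (its x) x 75 mm (its y, long side) x 30 mm tall. The lowest. Origin: centre of its underside, z up.
- pad_1: cork pad 1 of four (from the robot's left) on the grey strip (92 x 490 mm, 12 mm high) of the stock row, fixed, 70 mm (x) x 100 mm (y) x 3 mm. Origin: centre of its underside, 12 mm over the worktop; its top is 15 mm over it. x points across the row away from the robot, y along the row to the left. Pads lie 105 mm apart, centre to centre.
- pad_2: cork pad 2 of four (from the robot's left) on the grey strip (92 x 490 mm, 12 mm high) of the stock row, fixed, 70 mm (x) x 100 mm (y) x 3 mm. Origin: centre of its underside, 12 mm over the worktop; its top is 15 mm over it. x points across the row away from the robot, y along the row to the left. Pads lie 105 mm apart, centre to centre.
- pad_3: cork pad 3 of four (from the robot's left) on the grey strip (92 x 490 mm, 12 mm high) of the stock row, fixed, 70 mm (x) x 100 mm (y) x 3 mm. Origin: centre of its underside, 12 mm over the worktop; its top is 15 mm over it. x points across the row away from the robot, y along the row to the left. Pads lie 105 mm apart, centre to centre.
- pad_4: cork pad 4 of four (from the robot's left) on the grey strip (92 x 490 mm, 12 mm high) of the stock row, fixed, 70 mm (x) x 100 mm (y) x 3 mm. Origin: centre of its underside, 12 mm over the worktop; its top is 15 mm over it. x points across the row away from the robot, y along the row to the left. Pads lie 105 mm apart, centre to centre.
- red_knob: red round knob, 26 mm diameter, 24 mm high, fixed on the grey strip 70 mm beyond the centre of the last pad at one end of the row (either end, the other knob at the other); marks the tall end. Origin: centre of its underside, 12 mm above the worktop, z up.
- white_knob: white round knob, 26 mm diameter, 24 mm high, fixed on the grey strip 70 mm beyond the centre of the last pad at one end of the row (either end, the other knob at the other); marks the low end. Origin: centre of its underside, 12 mm above the worktop, z up.
Mind the look-alikes: they are no part of the job. What is shaped like the brown_box but green is not meant.

How it is judged:
At the end, for the whole second after the job is handed in: From red to white knob the pads carry spray can, blue, brown and white box, each upright (0.12 rad) with its centre within 12 mm of its pad's centre, boxes with long sides along the row (0.2 rad); all released and at rest (((horizontal distance between red_knob and pad_1 below 0.1 m and horizontal distance between can and pad_1 below 0.012 m and horizontal distance between blue_box and pad_2 below 0.012 m and horizontal distance between brown_box and pad_3 below 0.012 m and horizontal distance between white_box and pad_4 below 0.012 m) or (horizontal distance between red_knob and pad_4 below 0.1 m and horizontal distance between can and pad_4 below 0.012 m and horizontal distance between blue_box and pad_3 below 0.012 m and horizontal distance between brown_box and pad_2 below 0.012 m and horizontal distance between white_box and pad_1 below 0.012 m)) and angle between each of can, blue_box, brown_box, white_box's own z axis and vertical below 0.12 rad and z of can in the frame of pad_1 between 0 and 0.006 m and linear speed of each of can, blue_box, brown_box, white_box below 0.02 m/s and angular speed of each of can, blue_box, brown_box, white_box below 0.2 rad/s and z of blue_box in the frame of pad_1 between 0 and 0.006 m and angle between the y axis of each of blue_box, brown_box, white_box and the y axis of pad_1, either way round below 0.2 rad and z of brown_box in the frame of pad_1 between 0 and 0.006 m and z of white_box in the frame of pad_1 between 0 and 0.006 m); the robot touches nothing.
It fails at once if the can or one of the boxes is tipped over (by more than about 45 degrees) (angle between any of can, blue_box, brown_box, white_box's own z axis and vertical above 0.8 rad).
It also fails if it takes over 104 s, if anything falls off the work surface, if the arm or the gripper's body presses on something with over 40 N, if the wrist force passes 120 N, or if a joint passes its speed limit or range.

ROBOT

A 6-joint arm with a two-finger parallel gripper is mounted at the origin on the work surface; the furniture and walls round the work are solid. World frame = base frame: x ahead of the robot, y to its left, z up, the work surface at z = 0. Lengths are in m, angles in rad, forces in N, time in s.
With the tool pointing down it reaches from about 0.225 to 0.875 m from the base axis. Payload 3.4 kg.
Tool frame: the origin (TCP) lies at the very end of the fingers, on their centre line; the grasp point (between the pads) lies 19 mm behind it; z points along the fingers, y is the line along which they close (so a half turn about z gives the same grasp; the last joint's range is limited). The gripper opens to 85 mm and grips with 20 to 120 N. Pads are 22 mm wide; open, the fingers measure 114 mm over their backs; the gripper's body (76 mm by 85 mm) begins 54 mm behind the grasp point. The pads swing forward as they close: fully open they stand 13 mm farther back than shut.
Start: joints at [1.114, 0.276, 1.505, -0, 1.361, -0.121], TCP at [0.189, 0.543, 0.231] pointing down, gripper open.
Joint ranges: [-2.89, 2.89], [-0.75, 2.08], [0.22, 2.7], [-1.18, 4.32], [0.11, 2.71], [-2.7, 2.7]. Speed limits (rad/s): [2.57, 2.57, 3.14, 3.14, 3.14, 3.14].

INTERFACE

Orientations are given as a unit quaternion [w, x, y, z].
In Python, from bench import monitor, grab_frame, ctrl gives the robot as it stands. The module is installed in compiled form; this text tells all that it offers.
- The arm moves only by the shell command python3 -m pendant 'ROWS' [FORCE]. ROWS is JSON, one flat list of numbers, 5 for each row, row after row: the shift along the tool's x, y, z in m, then the turn about the tool's z in degrees, then the opening, from 0 (shut) to 1 (fully open). In form: [dx, dy, dz, roll, jaw, dx, dy, dz, roll, jaw, ...]. A call has 1 to 5 rows; each row shifts and turns the commanded pose from where the row before left it, along the tool's axes as they then stand; what a row does not reach is not made up. A row lasts 1/12 s, in which the tool goes at most 41.7 mm and 7.16 degrees, less where a joint would pass 70% of its speed; a pose out of reach is approached as far as the arm can. A call is refused whole if a number of a shift passes 0.0417 or a number of a turn 7.16, either way. A call with a gripper value outside its range is refused whole. The fingers move at their own pace and stop on an object; FORCE is the grip in N (left out, the last holds). Time passes only in rows, so rows that do not move let the fingers close. It gives the time, the measured TCP pose, the force, the opening and the grip force at its end, in the units of the state.
- monitor.get_state(): the state, without advancing time (a new reading comes with each control period).
- grab_frame(name): name is "scene" or "side" or "wrist"; returns a dict with "frame" (480x640x3 uint8, blue, green, red), "fx", "fy", "cx", "cy" (pixels), "origin" and "attitude" of the camera in the world. Camera axes: x right, y down, z forward; pixel columns grow to the right and rows downward; lengths in m; the calibration is good to about 2 mm. A picture is of the moment at which its call begins. There is no depth.
- ctrl.hand_in(): hands the job in; it is judged then, once.
The state is a dict: "time_s": time; "qpos": joint angles; "dq": joint speeds; "joint_efforts": joint torques, N m; "eef_pos": TCP position; "orientation": TCP orientation; "force": force on the tool from outside, world axes, zero at the start; "wrist_torque": the same for the moment, N m; "opening": finger opening in m; "grip_force": force on a finger pad.
Only numpy, scipy, OpenCV 4.12 (cv2) and the standard library are available. Lean on these libraries where they do the work, as an engineer would, in place of code of your own. Each camera call takes 0.05 s, during which the arm holds its last target. There are 200 camera calls.

## Working session

There is one attempt and no reset: what is moved stays moved. The work goes in short steps, Python scripts to look and compute and a shell command to move; the robot and the scene stay as the last step left them, time stands still between calls to the robot, and variables do not carry over. Pictures are saved under pics/ and viewed, at most 14 in all, crops included, and the job is handed in when it is done.

```bash
mkdir -p pics; python3 - <<'E'
from bench import monitor, grab_frame
import cv2, json, numpy as np
s=monitor.get_state(); print(s)
for n in ("scene","side","wrist"):
    f=grab_frame(n); cv2.imwrite(f"pics/{n}0.png",f.pop("frame")); print(n,f)
    json.dump({k:(v.tolist() if hasattr(v,'tolist') else v) for k,v in f.items()},open(f"{n}0.json","w"))
E
```

```text
{'time_s': 0.0, 'qpos': array([ 1.11401947e+00,  2.76550869e-01,  1.50614030e+00,  4.10325797e-06,
        1.36067415e+00, -1.20989605e-01]), 'dq': array([-0.00105577,  0.00127875,  0.00029603, -0.00047174, -0.00024445,
       -0.00107734]), 'joint_efforts': array([ 1.41999983e-03, -4.16780019e+01, -2.45799834e+01,  2.44985158e-04,
        1.11838154e-02, -2.05148922e-05]), 'eef_pos': array([0.18923366, 0.54241122, 0.230462  ]), 'orientation': array([-2.54423348e-04,  1.67106324e-01,  9.85938482e-01, -8.49034559e-04]), 'force': array([-0.69244148, -0.36563764,  0.53749432]), 'wrist_torque': array([0.01903111, 0.00061611, 0.02289135]), 'grip_force': 0.0, 'opening': 0.08566909415680425}
scene {'fx': 459.5324206787177, 'fy': 459.5324206787177, 'cx': 317.74023029438837, 'cy': 236.43461097301454, 'origin': array([0.12858011, 0.31982097, 0.69682522]), 'attitude': array([ 0.1398678 , -0.37652784,  0.86252401, -0.30775983])}
side {'fx': 576.6071126701039, 'fy': 576.6071126701039, 'cx': 320.03738179951506, 'cy': 234.2257430890203, 'origin': array([-0.07890831,  0.90891872,  0.80832545]), 'attitude': array([ 0.13522458, -0.23611216,  0.8518032 , -0.44765686])}
wrist {'fx': 407.70640041851703, 'fy': 407.70640041851703, 'cx': 320.7051981960337, 'cy': 241.9689778146978, 'origin': array([0.12333508, 0.56420445, 0.37263401]), 'attitude': array([0.11201765, 0.80790791, 0.57321579, 0.078489  ])}
```

View pics/scene0.png

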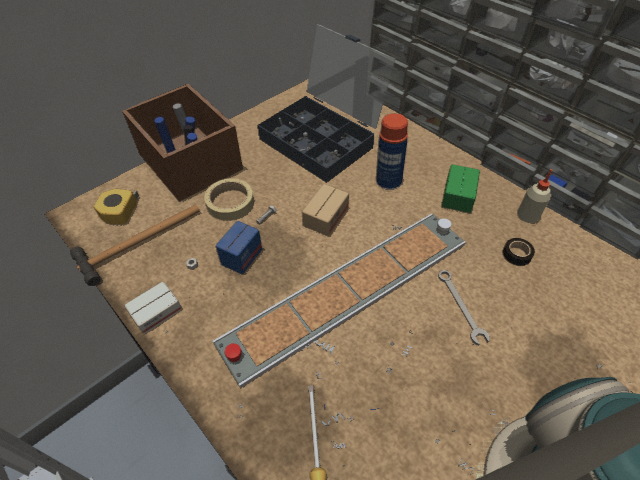

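View pics/side0.png

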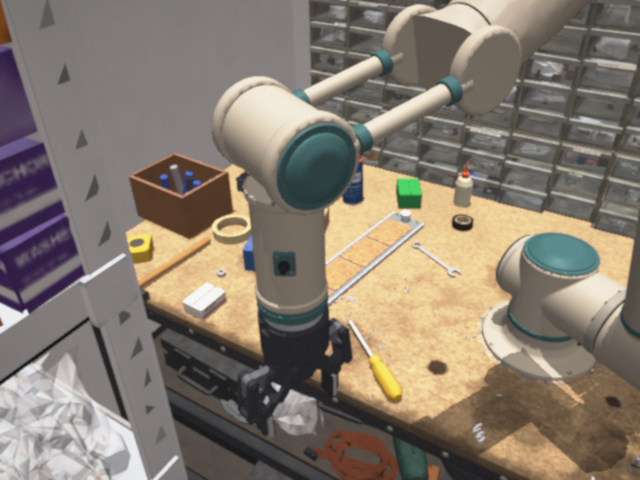

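Scene: red knob at (233,352), white knob at (445,227), white box (152,306), blue box (239,247), brown box (326,209), can (392,150), green decoy (461,188). The arm hides part of the side view. Next I'll enlarge the scene picture and look at the wrist view.

```bash
python3 - <<'E'
import cv2
i=cv2.imread("pics/scene0.png")
cv2.imwrite("pics/c1.png",cv2.resize(i[190:390,115:315],None,fx=3,fy=3,interpolation=cv2.INTER_CUBIC))
cv2.imwrite("pics/c2.png",cv2.resize(i[100:300,290:490],None,fx=3,fy=3,interpolation=cv2.INTER_CUBIC))
E
```

```text
(no output)
```

View pics/c1.png

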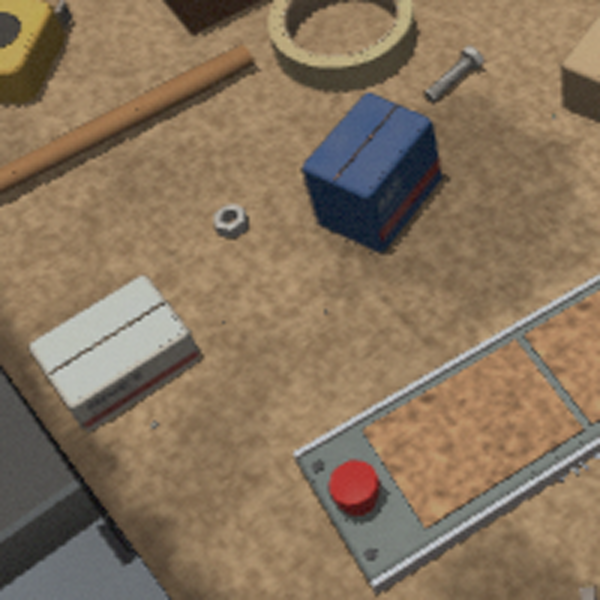

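View pics/c2.png

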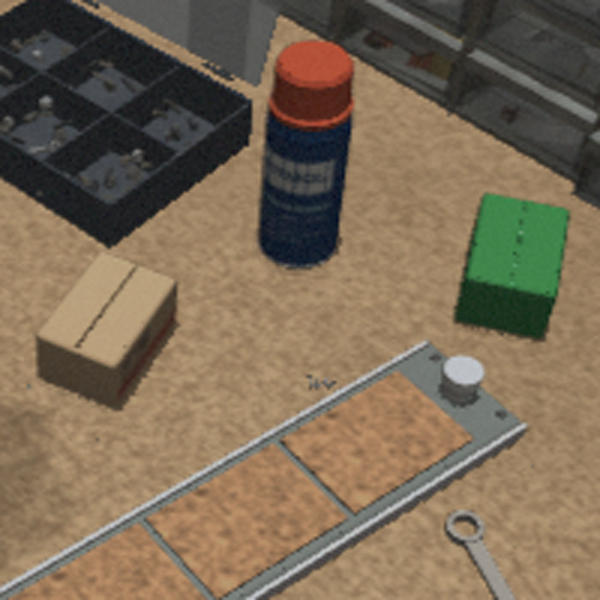

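View pics/wrist0.png

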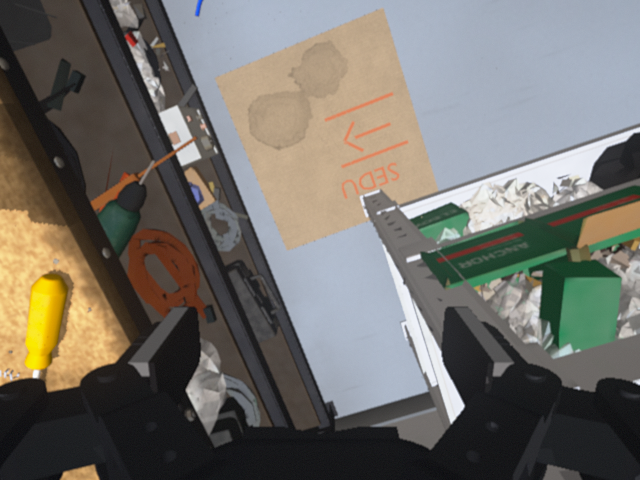

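Crop c1 gives the white box top corners (31,347),(147,277),(194,336),(77,405), the blue top (303,172),(370,95),(434,124),(368,192), and pad 1 (363,432),(517,342),(583,430),(427,526). Crop c2 gives the brown top (40,338),(105,252),(177,285),(112,362), the cap top centre (314,64), and pad 4 (283,441),(400,374),(470,438),(354,511). The wrist camera looks out over the bench edge, so it's no help yet.

```bash
cat > h.py <<'E'
import numpy as np, json
from scipy.spatial.transform import Rotation as R
from scipy.optimize import least_squares
def rot(c): q=np.array(c["attitude"]); return R.from_quat(q[[1,2,3,0]]).as_matrix()
def proj(c,P):
    p=(np.atleast_2d(P)-np.array(c["origin"]))@rot(c)
    return np.c_[c["fx"]*p[:,0]/p[:,2]+c["cx"], c["fy"]*p[:,1]/p[:,2]+c["cy"]]
def plane(c,uv,z):
    uv=np.atleast_2d(uv); d=np.c_[(uv[:,0]-c["cx"])/c["fx"],(uv[:,1]-c["cy"])/c["fy"],np.ones(len(uv))]@rot(c).T
    o=np.array(c["origin"]); return o+d*((z-o[2])/d[:,2])[:,None]
def tri(obs):  # [(cam,uv)...]
    x0=plane(obs[0][0],obs[0][1],0.05)[0]
    r=least_squares(lambda p: np.concatenate([proj(c,p)[0]-uv for c,uv in obs]),x0); return r.x, np.abs(r.fun).max()
def rect(c,uv,w,l,z):
    """uv: 4 corners cyclic, known size, free x,y,yaw (z given or None)"""
    P=plane(c,uv,0.03 if z is None else z); e=P[1]-P[0]; e2=P[2]-P[1]
    s=[l,w] if np.linalg.norm(e[:2])>np.linalg.norm(e2[:2]) else [w,l]
    a=np.arctan2(e[1],e[0]); sg=np.sign(e[0]*e2[1]-e[1]*e2[0])
    T=np.array([[-1,-1],[1,-1],[1,1],[-1,1]])*np.array(s)/2*[1,sg]
    def pts(p):
        C,S=np.cos(p[2]),np.sin(p[2]); X=T@np.array([[C,S],[-S,C]])+p[:2]
        return np.c_[X,np.full(4,p[3] if z is None else z)]
    x0=[*P[:,:2].mean(0),a]+([0.03] if z is None else [])
    r=least_squares(lambda p:(proj(c,pts(p))-uv).ravel(),x0)
    p=r.x.copy(); p[2]=(p[2]+(0 if s[0]==l else np.pi/2)) # yaw of long side
    p[2]=(p[2]+np.pi/2)%np.pi-np.pi/2
    return p, np.sqrt((r.fun**2).mean()), (np.linalg.norm(e),np.linalg.norm(e2))
E
python3 - <<'E'
from h import *
c=json.load(open("scene0.json"))
f=lambda a,o:(np.array(a,float)+.5)/3-.5+np.array(o)
A=(115,190);B=(290,100)
D={"white":(f([(31,347),(147,277),(194,336),(77,405)],A),.055,.075,.03),
"blue":(f([(303,172),(370,95),(434,124),(368,192)],A),.05,.07,.06),
"brown":(f([(40,338),(105,252),(177,285),(112,362)],B),.06,.09,.045),
"pad1":(f([(363,432),(517,342),(583,430),(427,526)],A),.07,.1,.015),
"pad3":(f([(147,520),(278,447),(345,513),(217,596)],B),.07,.1,.015),
"pad4":(f([(283,441),(400,374),(470,438),(354,511)],B),.07,.1,.015)}
for k,(uv,w,l,z) in D.items():
    print(k,[np.round(v,4) for v in rect(c,uv,w,l,z)],"free z",np.round(rect(c,uv,w,l,None)[0],4))
print("redknob",plane(c,f([(354,480)],A),.036),"wknob",plane(c,f([(464,371)],B),.036))
print("cap",plane(c,f([(314,63)],B),.157)); print("can bottom left/right/low", plane(c,f([(258,243),(340,245),(299,266)],B),0))
E
```

```text
white [array([0.6212, 0.2542, 1.5381]), np.float64(1.1481), array([0.0723, 0.0532])] free z [ 0.6474  0.2509  1.5368 -0.0057]
blue [array([ 0.6149,  0.0756, -1.2491]), np.float64(1.4176), array([0.0686, 0.0478])] free z [ 0.6511  0.0575 -1.2559  0.0123]
brown [array([ 0.5812, -0.1105, -1.2712]), np.float64(1.5109), array([0.0892, 0.057 ])] free z [ 0.6183 -0.1456 -1.2791 -0.0089]
pad1 [array([0.4463, 0.137 , 1.4333]), np.float64(0.648), array([0.0994, 0.0678])] free z [4.5290e-01 1.3330e-01 1.4328e+00 6.0000e-04]
pad3 [array([ 0.4184, -0.0716,  1.4304]), np.float64(1.1046), array([0.1001, 0.0621])] free z [ 0.4269 -0.0831  1.4282 -0.0054]
pad4 [array([ 0.4035, -0.1748,  1.4272]), np.float64(0.9162), array([0.0983, 0.0646])] free z [ 0.4145 -0.1947  1.4236 -0.0127]
redknob [[0.45640541 0.20603419 0.036     ]] wknob [[ 0.3930332  -0.24250265  0.036     ]]
cap [[ 0.57091705 -0.28009388  0.157     ]]
can bottom left/right/low [[ 0.58553087 -0.26360627  0.        ]
 [ 0.54345465 -0.30534446  0.        ]
 [ 0.54933406 -0.26751373  0.        ]]
```

Checks: pad 1 to pad 4 measures 315 mm, as specified, and the top edges match the given sizes to about 3 mm. The red end is pad 1. Next comes a helper that gives the distance to go, then wrist views as the second viewpoint.

```bash
cat >> h.py <<'E'
def togo(*targets):
    """targets: (x,y,z,yaw_deg of tool y); prints tool-frame shift needed with the roll done first"""
    from bench import monitor
    s=monitor.get_state(); q=np.array(s["orientation"]); M=R.from_quat(q[[1,2,3,0]]).as_matrix()
    p=np.array(s["eef_pos"]); yaw=np.degrees(np.arctan2(M[1,1],M[0,1]))
    print("t",round(s["time_s"],2),"tcp",np.round(p,4),"yaw",round(yaw,2),"tilt",np.round(M[:2,2],3),"open",round(s["opening"],4),"grip",s["grip_force"],"F",np.round(s["force"],1))
    for x,y,z,a in targets:
        r=(yaw-a+180)%360-180; A=np.radians(a); ey=np.array([np.cos(A),np.sin(A)]); ex=np.array([-ey[1],ey[0]])
        d=np.array([x,y])-p[:2]
        e0=M[:2,0]; e1=M[:2,1]
        print(" roll",round(r,2),"| after roll dx,dy,dz (mm)",np.round([d@ex*1e3,d@ey*1e3,(p[2]-z)*1e3],1),"| before roll dx,dy",np.round([d@e0*1e3,d@e1*1e3],1)); p=np.array([x,y,z]); M=np.c_[np.r_[ex,0],np.r_[ey,0],[0,0,-1]]; yaw=a
E
python3 - <<'E'
from h import *
c=json.load(open("wrist0.json"));print(rot(c)[:,2])
togo((.56,.20,.30,-1.9),(.50,-.05,.30,-8))
E
```

```text
[ 0.25524433 -0.09101762 -0.96258305]
t 0.15 tcp [0.1893 0.5425 0.2307] yaw 70.76 tilt [-0.001 -0.001] open 0.0854 grip 0.0 F [ 0.3 -0.6 -0.2]
 roll 72.66 | after roll dx,dy,dz (mm) [-330.1  381.8  -69.3] | before roll dx,dy [-462.9 -201.2]
 roll 6.1 | after roll dx,dy,dz (mm) [-255.9  -24.6    0. ] | before roll dx,dy [-251.9  -51.7]
```

```bash
python3 -m pendant '[-0.031,-0.0134,-0.0046,0,1,-0.031,-0.0134,-0.0046,0,1,-0.031,-0.0134,-0.0046,0,1,-0.031,-0.0134,-0.0046,0,1,-0.031,-0.0134,-0.0046,0,1]' 
python3 -m pendant '[-0.031,-0.0134,-0.0046,0,1,-0.031,-0.0134,-0.0046,0,1,-0.031,-0.0134,-0.0046,0,1,-0.031,-0.0134,-0.0046,0,1,-0.031,-0.0134,-0.0046,0,1]' >/dev/null
python3 -m pendant '[-0.031,-0.0134,-0.0046,0,1,-0.031,-0.0134,-0.0046,0,1,-0.031,-0.0134,-0.0046,0,1,-0.031,-0.0134,-0.0046,0,1,-0.031,-0.0134,-0.0046,0,1]' >/dev/null
python3 -m pendant '[0,0,0,7,1,0,0,0,7,1,0,0,0,7,1,0,0,0,7,1,0,0,0,7,1]' >/dev/null
python3 -m pendant '[0,0,0,7,1,0,0,0,7,1,0,0,0,7,1,0,0,0,7,1,0,0,0,7,1]' 
python3 - <<'E'
from h import *
togo((.6212,.2542,.1,-1.9))
from bench import grab_frame
import cv2
f=grab_frame("wrist"); cv2.imwrite("pics/wrist1.png",f.pop("frame")); json.dump({k:(v.tolist() if hasattr(v,'tolist') else v) for k,v in f.items()},open("wrist1.json","w"))
E
```

```text
time_s: 0.57
eef_pos: [0.3144, 0.4273, 0.2542]
orientation: [-0.0, 0.167, 0.986, -0.0]
force: [1.0, 0.4, -0.4]
opening: 0.0855
grip_force: 0.0
time_s: 2.23
eef_pos: [0.5621, 0.1999, 0.2998]
orientation: [-0.0, 0.705, 0.71, -0.0]
force: [-0.7, 0.3, 0.7]
opening: 0.0853
grip_force: 0.0
t 2.23 tcp [0.5621 0.1999 0.2998] yaw 0.41 tilt [-0.001 -0.   ] open 0.0853 grip 0.0 F [-0.7  0.3  0.7]
 roll 2.31 | after roll dx,dy,dz (mm) [ 56.3  57.3 199.8] | before roll dx,dy [53.9 59.5]
```

View pics/wrist1.png

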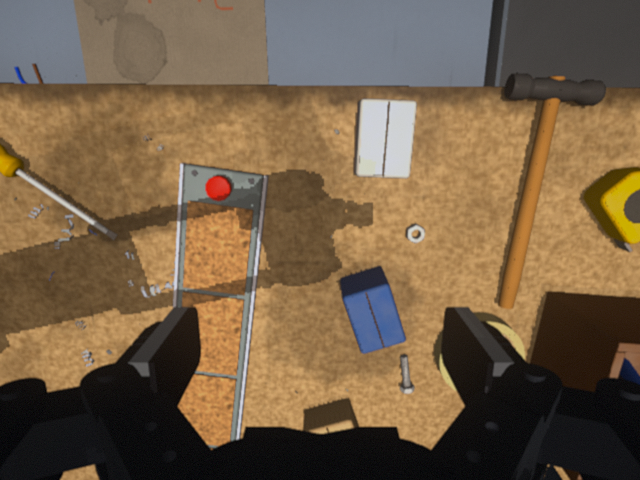

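Wrist 1 shows the white box around (386,139), the blue box (372,310), the red knob (218,188), and pads 1 and 2 at (218,250) and (210,330). I'll enlarge it to read the corners.

```bash
python3 - <<'E'
import cv2
i=cv2.imread("pics/wrist1.png")
cv2.imwrite("pics/c3.png",cv2.resize(i[90:360,170:430],None,fx=2.2,fy=2.2,interpolation=cv2.INTER_CUBIC))
E
```

```text
(no output)
```

View pics/c3.png

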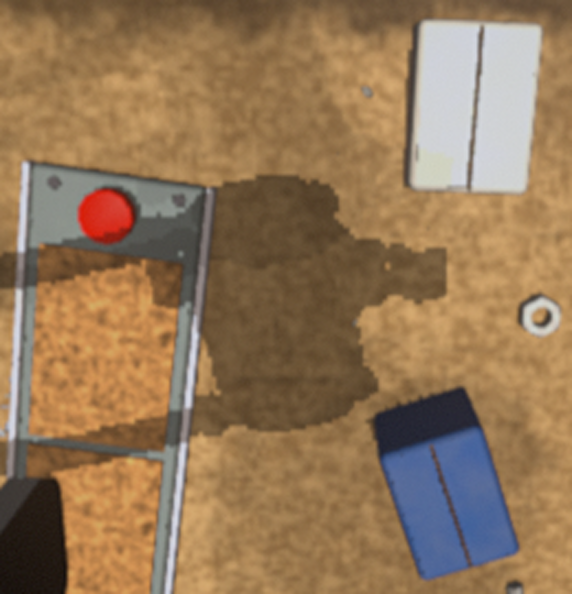

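```bash
python3 - <<'E'
from h import *
c=json.load(open("scene0.json")); w=json.load(open("wrist1.json"))
f=lambda a,o:(np.array(a,float)+.5)/3-.5+np.array(o)
g=lambda a:(np.array(a,float)+.5)/2.2-.5+np.array((170,90))
A=(115,190)
S={"white":(f([(31,347),(147,277),(194,336),(77,405)],A),.055,.075,.03),
"blue":(f([(303,172),(370,95),(434,124),(368,192)],A),.05,.07,.06),
"pad1":(f([(363,432),(517,342),(583,430),(427,526)],A),.07,.1,.015),
"redk":(f([(354,480)],A),0,0,.036)}
W={"white":g([(421,20),(541,25),(526,191),(410,188)]),"blue":g([(382,456),(479,427),(518,551),(425,579)]),"pad1":g([(39,246),(182,264),(167,452),(28,432)]),"redk":g([(106,213)])}
for k,(uv,a,l,z) in S.items():
    p=plane(c,uv,z); q=plane(w,W[k],z)
    T=[]
    for i in range(len(p)):
        j=np.argmin(np.linalg.norm(q-p[i],axis=1)); x,e=tri([(c,uv[i]),(w,W[k][j])]); T.append(x)
    T=np.array(T); print(k,"tri z",np.round(T[:,2],4),"mean",np.round(T.mean(0),4),"maxe",round(e,2))
    if l: print("   wrist rect",[np.round(v,4) for v in rect(w,W[k],a,l,z)])
    else: print(q)
E
```

```text
white tri z [0.0265 0.0235 0.0237 0.0303] mean [0.6241 0.2557 0.026 ] maxe 1.84
   wrist rect [array([0.6235, 0.2566, 1.5416]), np.float64(1.3883), array([0.0523, 0.0718])]
blue tri z [0.0545 0.0535 0.0519 0.0609] mean [0.6179 0.0749 0.0552] maxe 1.57
   wrist rect [array([ 0.617 ,  0.0776, -1.2396]), np.float64(1.6407), array([0.0462, 0.0665])]
pad1 tri z [0.0129 0.0096 0.0142 0.0154] mean [0.447 0.137 0.013] maxe 0.3
   wrist rect [array([0.4474, 0.1378, 1.4397]), np.float64(0.8035), array([0.069 , 0.0989])]
redk tri z [0.0339] mean [0.4574 0.2083 0.0339] maxe 1.35
[[0.45803018 0.20974631 0.036     ]]
```

```bash
python3 -m pendant '[0,0,0,2.2,1]' >/dev/null
python3 -m pendant '[0.0115,0.0117,0.030,0,1,0.0115,0.0117,0.030,0,1,0.0115,0.0117,0.030,0,1,0.0115,0.0117,0.030,0,1,0.0115,0.0117,0.030,0,1]' >/dev/null
python3 -m pendant '[0,0,0.03,0,1,0,0,0.03,0,1,0,0,0.03,0,1,0,0,0,0,1]' 60
python3 - <<'E'
from h import *
togo((.6224,.2555,.004,-1.8))
E
```

```text
time_s: 3.12
eef_pos: [0.6174, 0.2545, 0.0533]
orientation: [-0.003, 0.715, 0.699, -0.006]
force: [-0.7, 0.0, -0.6]
opening: 0.0854
grip_force: 0.0
t 3.12 tcp [0.6174 0.2545 0.0533] yaw -1.31 tilt [-0.013 -0.004] open 0.0854 grip 0.0 F [-0.7  0.  -0.6]
 roll 0.49 | after roll dx,dy,dz (mm) [ 1.1  5.  49.3] | before roll dx,dy [1.1 5. ]
```

```bash
python3 -m pendant '[0,0,0,0,1,0,0,0,0,1]' 60
python3 - <<'E'
from h import *
togo((.6224,.2555,.004,-1.8))
E
```

```text
time_s: 3.28
eef_pos: [0.6234, 0.2562, 0.0618]
orientation: [0.0, 0.716, 0.698, 0.001]
force: [1.1, -0.1, 0.3]
opening: 0.0852
grip_force: 0.0
t 3.28 tcp [0.6234 0.2562 0.0618] yaw -1.39 tilt [0.002 0.001] open 0.0852 grip 0.0 F [ 1.1 -0.1  0.3]
 roll 0.41 | after roll dx,dy,dz (mm) [-0.8 -0.9 57.8] | before roll dx,dy [-0.8 -0.9]
```

```bash
python3 -m pendant '[0,-0.001,0.02,0.4,1,0,0,0.02,0,1,0,0,0.01,0,1,0,0,0.007,0,1,0,0,0,0,1]' 60
python3 -m pendant '[0,0,0,0,0,0,0,0,0,0,0,0,0,0,0,0,0,0,0,0,0,0,0,0,0]' 60
python3 -m pendant '[0,0,0,0,0,0,0,0,0,0,0,0,0,0,0]' 60
```

```text
time_s: 3.7
eef_pos: [0.6213, 0.2559, 0.0034]
orientation: [-0.0, 0.718, 0.696, 0.0]
force: [-0.4, 0.1, 0.3]
opening: 0.0853
grip_force: 0.0
time_s: 4.12
eef_pos: [0.623, 0.2564, 0.0053]
orientation: [0.001, 0.718, 0.696, 0.002]
force: [-0.4, 0.2, 5.4]
opening: 0.054
grip_force: 66.2
time_s: 4.37
eef_pos: [0.623, 0.2564, 0.0053]
orientation: [0.001, 0.718, 0.696, 0.002]
force: [1.1, 0.8, 5.7]
opening: 0.054
grip_force: 66.2
```

```bash
python3 -m pendant '[0,0,-0.03,0,0,0,0,-0.03,0,0,0,0,-0.03,0,0,0,0,-0.03,0,0,0,0,-0.03,6.1,0]'
python3 - <<'E'
from h import *
togo((.4036,-.1746,.10,-7.9))
E
```

```text
time_s: 4.78
eef_pos: [0.6205, 0.2558, 0.1545]
orientation: [-0.0, 0.755, 0.656, -0.001]
force: [-0.5, -0.0, -1.8]
opening: 0.054
grip_force: 65.4
t 4.78 tcp [0.6205 0.2558 0.1545] yaw -8.03 tilt [-0.001 -0.   ] open 0.054 grip 65.35096406936646 F [-0.5 -0.  -1.8]
 roll -0.13 | after roll dx,dy,dz (mm) [-456.1 -155.6   54.5] | before roll dx,dy [-456.5 -154.6]
```

```bash
python3 -m pendant '[-0.0304,-0.0103,0,0,0,-0.0304,-0.0103,0,0,0,-0.0304,-0.0103,0,0,0,-0.0304,-0.0103,0,0,0,-0.0304,-0.0103,0,0,0]' >/dev/null
python3 -m pendant '[-0.0304,-0.0103,0,0,0,-0.0304,-0.0103,0,0,0,-0.0304,-0.0103,0,0,0,-0.0304,-0.0103,0,0,0,-0.0304,-0.0103,0,0,0]' >/dev/null
python3 -m pendant '[-0.0304,-0.0103,0,0,0,-0.0304,-0.0103,0,0,0,-0.0304,-0.0103,0,0,0,-0.0304,-0.0103,0,0,0,-0.0304,-0.0103,0,0,0]' >/dev/null
python3 -m pendant '[0,0,0,0,0,0,0,0,0,0,0,0,0,0,0]'
python3 - <<'E'
from h import *
togo((.4036,-.1746,.022,-7.9))
from bench import grab_frame
import cv2
f=grab_frame("wrist"); cv2.imwrite("pics/wrist2.png",f.pop("frame")); json.dump({k:(v.tolist() if hasattr(v,'tolist') else v) for k,v in f.items()},open("wrist2.json","w"))
E
```

```text
time_s: 6.28
eef_pos: [0.4051, -0.1739, 0.1532]
orientation: [-0.0, 0.755, 0.656, 0.0]
force: [-0.5, -0.1, -1.2]
opening: 0.0539
grip_force: 65.4
t 6.28 tcp [ 0.4051 -0.1739  0.1532] yaw -8.0 tilt [0.    0.001] open 0.0539 grip 65.39081454277039 F [-0.5 -0.1 -1.2]
 roll -0.1 | after roll dx,dy,dz (mm) [ -0.9  -1.4 131.2] | before roll dx,dy [-0.9 -1.3]
```

View pics/wrist2.png

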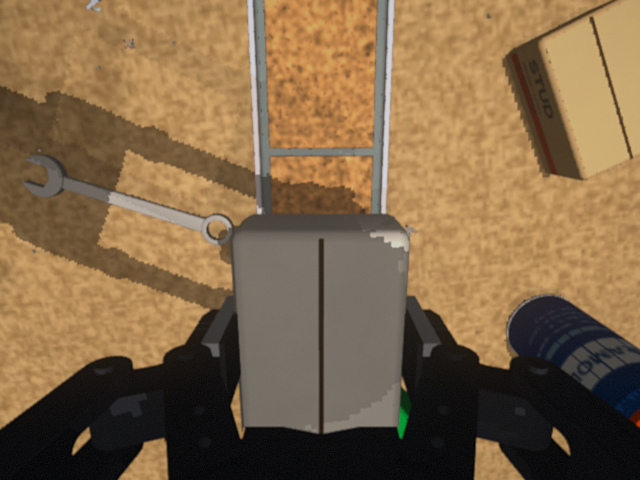

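The white box is square with the row: its seam is at column 320 and the strip edges are at 258 and 384. The gap between pads 3 and 4 is at (321,152), the brown box at top right, the can at lower right.

```bash
python3 -m pendant '[-0.001,-0.0015,0.03,0,0,0,0,0.03,0,0,0,0,0.03,0,0,0,0,0.02,0,0,0,0,0,0,0]' >/dev/null
python3 -m pendant '[0,0,0.005,0,0,0,0,0,0,0,0,0,0,0,0]'
python3 - <<'E'
from h import *
w=json.load(open("wrist2.json")); print("gap mid",plane(w,[(321,152)],.0135),"expect .4108 -.1226"); print(plane(w,[(265,10),(381,10),(261,200),(380,200)],.015))
togo((.4036,-.1746,.021,-7.9))
E
```

```text
time_s: 7.0
eef_pos: [0.4048, -0.1753, 0.0393]
orientation: [0.001, 0.754, 0.657, 0.0]
force: [0.8, -0.2, -1.2]
opening: 0.0539
grip_force: 65.4
gap mid [[ 0.4113545 -0.1228161  0.0135   ]] expect .4108 -.1226
[[ 0.38918646 -0.03318662  0.015     ]
 [ 0.45992925 -0.04321205  0.015     ]
 [ 0.36555151 -0.14917189  0.015     ]
 [ 0.44736093 -0.16074491  0.015     ]]
t 7.0 tcp [ 0.4048 -0.1753  0.0393] yaw -7.88 tilt [ 0.002 -0.001] open 0.0539 grip 65.36000490188599 F [ 0.8 -0.2 -1.2]
 roll 0.02 | after roll dx,dy,dz (mm) [ 0.5 -1.3 18.3] | before roll dx,dy [ 0.5 -1.3]
```

Pad 4's place is confirmed to within 1 mm. Lowering and releasing.

```bash
python3 -m pendant '[0,-0.001,0.009,0,0,0,0,0.007,0,0,0,0,0.0015,0,0,0,0,0,0,0,0,0,0,0,0]'
python3 -m pendant '[0,0,0,0,1,0,0,0,0,1,0,0,0,0,1,0,0,0,0,1,0,0,0,0,1]'
python3 -m pendant '[0,0,-0.01,0,1,0,0,-0.03,0,1,0,0,-0.04,0,1,0,0,-0.04,0,1,0,0,-0.04,0,1]' >/dev/null
python3 -m pendant '[0,0,-0.03,0,1,0,0,-0.03,0,1,0,0,0,0,1,0,0,0,0,1]'
python3 - <<'E'
from h import *
togo((.58,-.16,.26,17))
E
```

```text
time_s: 7.42
eef_pos: [0.4029, -0.1752, 0.0212]
orientation: [0.0, 0.754, 0.656, 0.0]
force: [0.3, -0.1, -1.5]
opening: 0.0538
grip_force: 65.4
time_s: 7.83
eef_pos: [0.4027, -0.1751, 0.021]
orientation: [0.0, 0.754, 0.656, 0.0]
force: [0.1, 0.6, -0.8]
opening: 0.0855
grip_force: 0.0
time_s: 8.58
eef_pos: [0.4034, -0.1755, 0.2425]
orientation: [0.002, 0.754, 0.656, 0.001]
force: [0.2, -0.6, -0.1]
opening: 0.0854
grip_force: 0.0
t 8.58 tcp [ 0.4034 -0.1755  0.2425] yaw -7.94 tilt [ 0.004 -0.002] open 0.0854 grip 0.0 F [ 0.2 -0.6 -0.1]
 roll -24.94 | after roll dx,dy,dz (mm) [-36.8 173.4 -17.5] | before roll dx,dy [ 39.7 172.8]
```

```bash
python3 -m pendant '[0,0.0317,-0.0115,0,1,0,0.0317,-0.0115,0,1,0,0.0317,-0.0115,0,1,0,0.0317,-0.0115,0,1,0,0.0317,-0.0115,0,1]' >/dev/null
python3 -m pendant '[0,0,0,-6.2,1,0,0,0,-6.2,1,0,0,0,-6.2,1,0,0,0,-6.2,1]' >/dev/null
python3 -m pendant '[0,0,0,0,1,0,0,0,0,1,0,0,0,0,1]'
python3 - <<'E'
from h import *
togo((.5812,-.1105,.06,17))
from bench import grab_frame
import cv2
f=grab_frame("wrist"); i=f.pop("frame"); cv2.imwrite("pics/wrist3.png",i); json.dump({k:(v.tolist() if hasattr(v,'tolist') else v) for k,v in f.items()},open("wrist3.json","w"))
E
```

```text
time_s: 9.58
eef_pos: [0.5591, -0.1967, 0.297]
orientation: [-0.001, 0.597, 0.802, -0.0]
force: [-0.1, 0.6, 0.1]
opening: 0.0855
grip_force: 0.0
t 9.58 tcp [ 0.5591 -0.1967  0.297 ] yaw 16.73 tilt [-0.002  0.001] open 0.0855 grip 0.0 F [-0.1  0.6  0.1]
 roll -0.27 | after roll dx,dy,dz (mm) [ 76.   46.3 237. ] | before roll dx,dy [76.2 45.9]
```

View pics/wrist3.png

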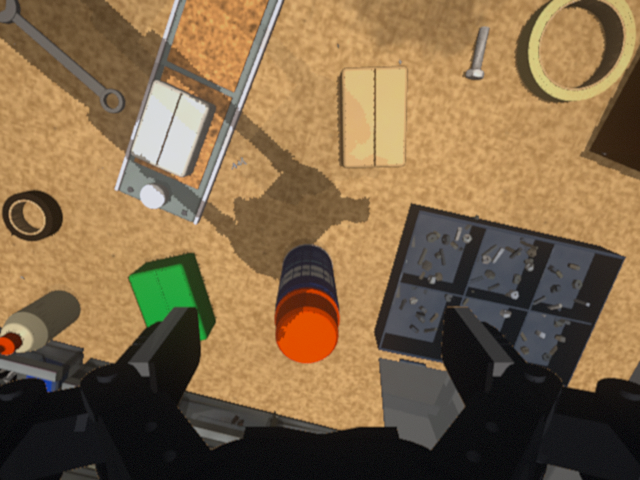

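Wrist 3 shows the brown top at (343,67),(406,66),(406,166),(343,167) and the cap top centred at (307,333). The white box sits squarely on pad 4, around (172,128).

```bash
python3 - <<'E'
from h import *
c=json.load(open("scene0.json")); w=json.load(open("wrist3.json"))
f=lambda a,o:(np.array(a,float)+.5)/3-.5+np.array(o)
B=(290,100)
u=f([(40,338),(105,252),(177,285),(112,362)],B); v=np.array([(343,67),(406,66),(406,166),(343,167)],float)
p=plane(c,u,.045);q=plane(w,v,.045)
T=np.array([tri([(c,u[i]),(w,v[np.argmin(np.linalg.norm(q-p[i],axis=1))])])[0] for i in range(4)])
print(T.round(4),T.mean(0).round(4),[np.round(x,4) for x in rect(w,v,.06,.09,.045)])
print("cap",tri([(c,f([(314,63)],B)[0]),(w,np.array([307,333.]))]),plane(w,[(307,333)],.157))
print("white on pad4",[np.round(x,4) for x in rect(w,np.array([(153,80),(213,100),(187,176),(131,155)],float),.055,.075,.045)])
p=rect(c,u,.06,.09,.045)[0][:2]
togo((.5825,-.110,.06,17),(.0025+.58,-.110,.006,17))
E
```

```text
[[ 0.5955 -0.0594  0.0434]
 [ 0.6255 -0.1432  0.0435]
 [ 0.569  -0.1612  0.0398]
 [ 0.542  -0.0769  0.0495]] [ 0.583  -0.1102  0.0441] [array([ 0.583 , -0.1099, -1.2509]), np.float64(1.2502), array([0.0564, 0.0885])]
cap (array([ 0.57152654, -0.28085731,  0.15627594]), np.float64(0.020653911838792283)) [[ 0.57144608 -0.28047089  0.157     ]]
white on pad4 [array([ 0.4043, -0.1733,  1.4781]), np.float64(1.4183), array([0.0558, 0.0753])]
t 9.63 tcp [ 0.5592 -0.1968  0.2974] yaw 16.75 tilt [-0.001  0.001] open 0.0849 grip 0.0 F [-1.1  0.2  0.4]
 roll -0.25 | after roll dx,dy,dz (mm) [ 76.2  47.6 237.4] | before roll dx,dy [76.4 47.3]
 roll 0 | after roll dx,dy,dz (mm) [ 0. -0. 54.] | before roll dx,dy [ 0. -0.]
```

```bash
python3 -m pendant '[0.0154,0.0095,0.03,0,1,0.0154,0.0095,0.03,0,1,0.0154,0.0095,0.03,0,1,0.0154,0.0095,0.03,0,1,0.0154,0.0095,0.03,-1,1]' >/dev/null
python3 -m pendant '[0,0,0.03,0,1,0,0,0.03,0,1,0,0,0.02,0,1,0,0,0,0,1,0,0,0,0,1]' >/dev/null
python3 -m pendant '[0,0,0,0,1,0,0,0,0,1]'
python3 - <<'E'
from h import *
togo((.583,-.110,.012,17.7))
E
```

```text
time_s: 10.63
eef_pos: [0.5842, -0.11, 0.0703]
orientation: [0.002, 0.589, 0.808, 0.001]
force: [0.1, -0.4, -0.1]
opening: 0.0856
grip_force: 0.0
t 10.63 tcp [ 0.5842 -0.11    0.0703] yaw 17.83 tilt [ 0.004 -0.001] open 0.0856 grip 0.0 F [ 0.1 -0.4 -0.1]
 roll 0.13 | after roll dx,dy,dz (mm) [ 0.4 -1.1 58.3] | before roll dx,dy [ 0.4 -1.1]
```

```bash
python3 -m pendant '[0,-0.001,0.02,0,1,0,0,0.02,0,1,0,0,0.016,0,1,0,0,0,0,1,0,0,0,0,1]' 60
python3 -m pendant '[0,0,0,0,0,0,0,0,0,0,0,0,0,0,0,0,0,0,0,0,0,0,0,0,0]' 60
python3 -m pendant '[0,0,-0.01,0,0,0,0,-0.03,0,0,0,0,-0.03,0,0,0,0,-0.03,0,0,0,0,-0.02,0,0]'
python3 -m pendant '[0,0,0,6.4,0,0,0,0,6.4,0,0,0,0,6.4,0,0,0,0,6.4,0,0,0,0,0,0]'
python3 - <<'E'
from h import *
togo((.418,-.0706,.12,-7.9))
E
```

```text
time_s: 11.05
eef_pos: [0.5821, -0.1099, 0.0131]
orientation: [0.0, 0.589, 0.808, 0.0]
force: [0.6, -1.1, 0.5]
opening: 0.085
grip_force: 0.0
time_s: 11.47
eef_pos: [0.5835, -0.1102, 0.0144]
orientation: [0.002, 0.589, 0.808, 0.001]
force: [-0.9, 0.7, 6.7]
opening: 0.0588
grip_force: 66.3
time_s: 11.88
eef_pos: [0.5827, -0.11, 0.1361]
orientation: [0.002, 0.589, 0.808, 0.001]
force: [0.9, -0.2, -0.1]
opening: 0.0594
grip_force: 65.4
time_s: 12.3
eef_pos: [0.5815, -0.1096, 0.1331]
orientation: [0.0, 0.754, 0.657, 0.0]
force: [-0.2, 0.4, -0.4]
opening: 0.0592
grip_force: 65.4
t 12.3 tcp [ 0.5815 -0.1096  0.1331] yaw -7.84 tilt [ 0. -0.] open 0.0592 grip 65.44963717460632 F [-0.2  0.4 -0.4]
 roll 0.06 | after roll dx,dy,dz (mm) [  16.2 -167.3   13.1] | before roll dx,dy [  16.4 -167.3]
```

```bash
python3 -m pendant '[0.0033,-0.0335,0,0,0,0.0033,-0.0335,0,0,0,0.0033,-0.0335,0,0,0,0.0033,-0.0335,0,0,0,0.0033,-0.0335,0,0,0]' >/dev/null
python3 -m pendant '[0,0,0.02,0,0,0,0,0.02,0,0,0,0,0.02,0,0,0,0,0.02,0,0,0,0,0,0,0]' >/dev/null
python3 -m pendant '[0,0,0,0,0,0,0,0,0,0,0,0,0,0,0]'
python3 - <<'E'
from h import *
togo((.418,-.0706,.03,-7.9))
E
```

```text
time_s: 13.38
eef_pos: [0.4192, -0.0712, 0.0535]
orientation: [0.001, 0.753, 0.658, 0.001]
force: [-0.2, 0.0, -0.7]
opening: 0.0588
grip_force: 65.5
t 13.38 tcp [ 0.4192 -0.0712  0.0535] yaw -7.69 tilt [ 0.003 -0.001] open 0.0588 grip 65.50751209259033 F [-0.2  0.  -0.7]
 roll 0.21 | after roll dx,dy,dz (mm) [ 0.4 -1.2 23.5] | before roll dx,dy [ 0.4 -1.2]
```

```bash
python3 -m pendant '[0,-0.001,0.012,0,0,0,0,0.009,0,0,0,0,0.003,0,0,0,0,0,0,0,0,0,0,0,0]'
python3 -m pendant '[0,0,0,0,1,0,0,0,0,1,0,0,0,0,1,0,0,0,0,1,0,0,0,0,1]'
python3 -m pendant '[0,0,-0.01,0,1,0,0,-0.03,0,1,0,0,-0.04,0,1,0,0,-0.04,0,1,0,0,-0.03,0,1]' >/dev/null
python3 -m pendant '[0,0,0,-6.65,1,0,0,0,-6.65,1,0,0,0,-6.65,1,0,0,0,-6.65,1,0,0,0,0,1]'
python3 - <<'E'
from h import *
togo((.6165,.0765,.09,18.7))
E
```

```text
time_s: 13.8
eef_pos: [0.4177, -0.0708, 0.0294]
orientation: [0.001, 0.753, 0.658, 0.001]
force: [-1.8, 1.6, 4.8]
opening: 0.0587
grip_force: 66.1
time_s: 14.22
eef_pos: [0.4171, -0.0707, 0.0283]
orientation: [0.0, 0.753, 0.658, 0.0]
force: [0.0, 0.5, -0.2]
opening: 0.0853
grip_force: 0.0
time_s: 15.05
eef_pos: [0.4168, -0.0706, 0.1782]
orientation: [-0.0, 0.581, 0.814, 0.0]
force: [-0.3, 0.5, 0.3]
opening: 0.0852
grip_force: 0.0
t 15.05 tcp [ 0.4168 -0.0706  0.1782] yaw 18.97 tilt [-0.  0.] open 0.0852 grip 0.0 F [-0.3  0.5  0.3]
 roll 0.27 | after roll dx,dy,dz (mm) [ 75.3 236.3  88.2] | before roll dx,dy [ 74.2 236.7]
```

```bash
python3 -m pendant '[0.0093,0.0296,0,0,1,0.0093,0.0296,0,0,1,0.0093,0.0296,0,0,1,0.0093,0.0296,0,0,1,0.0093,0.0296,0,0,1]' >/dev/null
python3 -m pendant '[0.0093,0.0296,0,0,1,0.0093,0.0296,0,0,1,0.0093,0.0296,0,0,1,0,0,0.03,0,1,0,0,0.03,0,1]' >/dev/null
python3 -m pendant '[0,0,0.02,0,1,0,0,0,0,1,0,0,0,0,1,0,0,0,0,1]'
python3 - <<'E'
from h import *
togo((.6165,.0765,.02,18.7))
E
```

```text
time_s: 16.22
eef_pos: [0.6181, 0.0762, 0.0994]
orientation: [0.001, 0.582, 0.813, 0.001]
force: [0.1, -0.4, -0.3]
opening: 0.0854
grip_force: 0.0
t 16.22 tcp [0.6181 0.0762 0.0994] yaw 18.78 tilt [0.002 0.   ] open 0.0854 grip 0.0 F [ 0.1 -0.4 -0.3]
 roll 0.08 | after roll dx,dy,dz (mm) [ 0.8 -1.4 79.4] | before roll dx,dy [ 0.8 -1.4]
```

```bash
python3 -m pendant '[0.001,-0.001,0.025,0,1,0,0,0.025,0,1,0,0,0.02,0,1,0,0,0.009,0,1,0,0,0,0,1]' 60
python3 -m pendant '[0,0,0,0,0,0,0,0,0,0,0,0,0,0,0,0,0,0,0,0,0,0,0,0,0]' 60
python3 -m pendant '[0,0,0,0,0]' 60
python3 -m pendant '[0,0,-0.01,0,0,0,0,-0.03,0,0,0,0,-0.03,0,0,0,0,-0.03,0,0,0,0,-0.02,0,0]'
python3 -m pendant '[0,0,0,6.7,0,0,0,0,6.7,0,0,0,0,6.7,0,0,0,0,6.6,0,0,0,0,0,0]'
python3 - <<'E'
from h import *
togo((.4325,.0334,.12,-7.9))
E
```

```text
time_s: 16.63
eef_pos: [0.6154, 0.0768, 0.0188]
orientation: [-0.001, 0.582, 0.813, -0.0]
force: [-0.3, -0.0, -0.1]
opening: 0.0856
grip_force: 0.0
time_s: 17.05
eef_pos: [0.6176, 0.077, 0.0214]
orientation: [0.002, 0.582, 0.813, 0.001]
force: [0.5, 0.3, 6.7]
opening: 0.0494
grip_force: 62.9
time_s: 17.13
eef_pos: [0.6176, 0.077, 0.0214]
orientation: [0.002, 0.582, 0.813, 0.001]
force: [0.9, -0.1, 7.1]
opening: 0.0495
grip_force: 62.9
time_s: 17.55
eef_pos: [0.6165, 0.077, 0.1429]
orientation: [0.001, 0.582, 0.813, 0.001]
force: [0.3, 0.6, -0.5]
opening: 0.0492
grip_force: 62.4
time_s: 17.97
eef_pos: [0.6153, 0.0769, 0.1398]
orientation: [-0.0, 0.754, 0.656, -0.0]
force: [0.1, 0.4, -0.7]
opening: 0.0491
grip_force: 62.5
t 17.97 tcp [0.6153 0.0769 0.1398] yaw -7.94 tilt [-0.  0.] open 0.0491 grip 62.53032445907593 F [ 0.1  0.4 -0.7]
 roll -0.04 | after roll dx,dy,dz (mm) [ -68.2 -175.1   19.8] | before roll dx,dy [ -68.3 -175. ]
```

```bash
python3 -m pendant '[-0.0114,-0.0292,0,0,0,-0.0114,-0.0292,0,0,0,-0.0114,-0.0292,0,0,0,-0.0114,-0.0292,0,0,0,-0.0114,-0.0292,0,0,0]' >/dev/null
python3 -m pendant '[-0.0114,-0.0292,0,0,0,0,0,0,0,0,0,0,0.02,0,0,0,0,0.03,0,0,0,0,0.025,0,0]' >/dev/null
python3 -m pendant '[0,0,0,0,0,0,0,0,0,0,0,0,0,0,0,0,0,0,0,0]'
python3 - <<'E'
from h import *
togo((.4325,.0334,.0365,-7.9))
E
```

```text
time_s: 19.13
eef_pos: [0.4345, 0.033, 0.0658]
orientation: [0.001, 0.754, 0.657, 0.001]
force: [-0.5, 0.2, -1.5]
opening: 0.0493
grip_force: 62.9
t 19.13 tcp [0.4345 0.033  0.0658] yaw -7.79 tilt [ 0.003 -0.   ] open 0.0493 grip 62.91076898574829 F [-0.5  0.2 -1.5]
 roll 0.11 | after roll dx,dy,dz (mm) [ 0.1 -2.  29.3] | before roll dx,dy [ 0.1 -2. ]
```

```bash
python3 -m pendant '[0,-0.0015,0.015,0,0,0,0,0.01,0,0,0,0,0.003,0,0,0,0,0.001,0,0,0,0,0,0,0]'
python3 -m pendant '[0,0,0,0,1,0,0,0,0,1,0,0,0,0,1,0,0,0,0,1,0,0,0,0,1]'
python3 -m pendant '[0,0,-0.01,0,1,0,0,-0.04,0,1,0,0,-0.04,0,1,0,0,-0.04,0,1,0,0,-0.04,0,1]' >/dev/null
python3 -m pendant '[0,0,-0.04,0,1,0,0,-0.03,0,1,0,0,0,0,1,0,0,0,0,1]'
python3 - <<'E'
from h import *
c=json.load(open("scene0.json"));w=json.load(open("wrist3.json"))
for z in (.0,.03): print("lid base right",plane(c,[(376,128)],z),plane(w,[(380,360)],z), "lid left",plane(c,[(308,85)],z))
print("lid top if upright above right end: row of z=.1,.15,.2", proj(c,[[*plane(c,[(376,128)],.03)[0][:2],z] for z in (.1,.15,.2)]))
togo((.5715,-.2805,.24,-7.9))
E
```

```text
time_s: 19.55
eef_pos: [0.4322, 0.0332, 0.0364]
orientation: [0.001, 0.754, 0.657, 0.001]
force: [0.4, 0.2, -0.2]
opening: 0.0494
grip_force: 63.1
time_s: 19.97
eef_pos: [0.4316, 0.0332, 0.0355]
orientation: [0.0, 0.754, 0.657, 0.0]
force: [0.8, -1.2, -0.0]
opening: 0.0858
grip_force: 0.0
time_s: 20.72
eef_pos: [0.4324, 0.0332, 0.2771]
orientation: [0.002, 0.754, 0.657, 0.002]
force: [-0.6, -0.9, -0.8]
opening: 0.0856
grip_force: 0.0
lid base right [[ 0.71078296 -0.40014704  0.        ]] [[ 0.68496133 -0.37240959  0.        ]] lid left [[ 0.96375147 -0.40439973  0.        ]]
lid base right [[ 0.68571773 -0.36915069  0.03      ]] [[ 0.67496275 -0.35599545  0.03      ]] lid left [[ 0.92779534 -0.37322029  0.03      ]]
lid top if upright above right end: row of z=.1,.15,.2 [[378.79196036 102.12302142]
 [380.97486954  81.89096688]
 [383.33692122  59.99854978]]
t 20.72 tcp [0.4324 0.0332 0.2771] yaw -7.84 tilt [ 0.005 -0.   ] open 0.0856 grip 0.0 F [-0.6 -0.9 -0.8]
 roll 0.06 | after roll dx,dy,dz (mm) [-291.6  180.9   37.1] | before roll dx,dy [-291.8  180.6]
```

```bash
python3 -m pendant '[-0.0292,0.0181,0,0,1,-0.0292,0.0181,0,0,1,-0.0292,0.0181,0,0,1,-0.0292,0.0181,0,0,1,-0.0292,0.0181,0,0,1]' >/dev/null
python3 -m pendant '[-0.0292,0.0181,0,0,1,-0.0292,0.0181,0,0,1,-0.0292,0.0181,0,0,1,-0.0292,0.0181,0,0,1,-0.0292,0.0181,0,0,1]' >/dev/null
python3 -m pendant '[0,0,0.03,0,1,0,0,0.03,0,1,0,0,0,0,1,0,0,0,0,1,0,0,0,0,1]'
python3 - <<'E'
from h import *
togo((.5715,-.2805,.10,-7.9))
from bench import grab_frame
import cv2
f=grab_frame("wrist"); cv2.imwrite("pics/wrist4.png",f.pop("frame"))
E
```

```text
time_s: 21.97
eef_pos: [0.571, -0.2805, 0.2154]
orientation: [-0.0, 0.754, 0.657, 0.0]
force: [-0.2, -0.1, 0.9]
opening: 0.0851
grip_force: 0.0
t 21.97 tcp [ 0.571  -0.2805  0.2154] yaw -7.82 tilt [-0.  0.] open 0.0851 grip 0.0 F [-0.2 -0.1  0.9]
 roll 0.08 | after roll dx,dy,dz (mm) [1.000e-01 5.000e-01 1.154e+02] | before roll dx,dy [0.1 0.5]
```

View pics/wrist4.png

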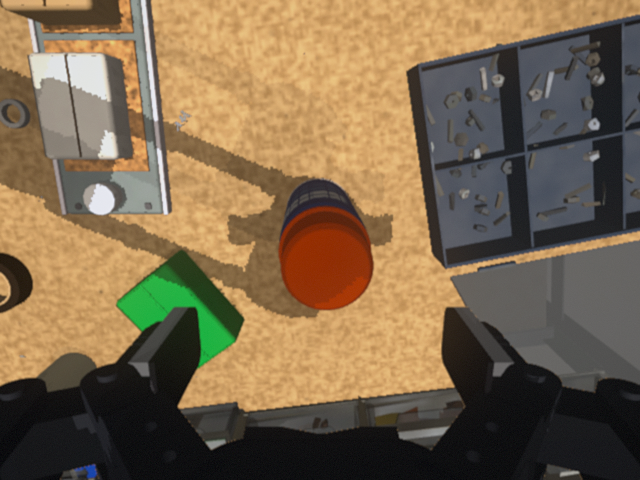

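The cap is centred between the open fingers at (326,264), about 3 mm off to the right, so I add 2 mm. The lid is clear of the fingers.

```bash
python3 -m pendant '[0,0.002,0.025,0,1,0,0,0.025,0,1,0,0,0.025,0,1,0,0,0.025,0,1,0,0,0.013,0,1]' >/dev/null
python3 -m pendant '[0,0,0,0,1,0,0,0,0,1,0,0,0,0,1]' 60
python3 -m pendant '[0,0,0,0,0.75,0,0,0,0,0.7,0,0,0,0,0,0,0,0,0,0,0,0,0,0,0]' 60
python3 -m pendant '[0,0,0,0,0,0,0,0,0,0]' 60
```

```text
time_s: 22.68
eef_pos: [0.5744, -0.2817, 0.1047]
orientation: [0.002, 0.754, 0.657, 0.001]
force: [0.0, -0.2, 1.1]
opening: 0.0854
grip_force: 0.0
time_s: 23.1
eef_pos: [0.5733, -0.2813, 0.1044]
orientation: [0.001, 0.754, 0.657, 0.0]
force: [-1.0, 0.7, 6.4]
opening: 0.0534
grip_force: 61.6
time_s: 23.27
eef_pos: [0.5733, -0.2813, 0.1044]
orientation: [0.001, 0.754, 0.657, 0.0]
force: [-1.0, 1.2, 6.5]
opening: 0.0534
grip_force: 61.6
```

```bash
python3 -m pendant '[0,0,-0.005,0,0,0,0,-0.015,0,0,0,0,-0.02,0,0,0,0,-0.02,0,0,0,0,-0.02,0,0]' 
python3 -m pendant '[0,0,-0.01,0,0,0,0,0,0,0,0,0,0,0,0]' 
python3 - <<'E'
from h import *
togo((.4469,.1374,.1344,-7.9))
from bench import grab_frame
import cv2
f=grab_frame("wrist"); a=f["frame"]; b=grab_frame("scene")["frame"][60:300,250:490]
import numpy as np
cv2.imwrite("pics/cmp5.png",np.hstack([cv2.resize(a,(480,360)),cv2.copyMakeBorder(b,0,120,0,0,cv2.BORDER_CONSTANT)]))
E
```

```text
time_s: 23.68
eef_pos: [0.5722, -0.2806, 0.1822]
orientation: [-0.001, 0.754, 0.657, -0.0]
force: [0.6, 0.3, -4.1]
opening: 0.0535
grip_force: 64.3
time_s: 23.93
eef_pos: [0.5726, -0.2808, 0.1919]
orientation: [-0.0, 0.754, 0.657, 0.0]
force: [-1.2, -0.0, -4.9]
opening: 0.0532
grip_force: 64.3
t 23.93 tcp [ 0.5726 -0.2808  0.1919] yaw -7.84 tilt [-0.  0.] open 0.0532 grip 64.26484751467797 F [-1.2 -0.  -4.9]
 roll 0.06 | after roll dx,dy,dz (mm) [ 397.  -182.    57.5] | before roll dx,dy [ 397.2 -181.6]
```

View pics/cmp5.png

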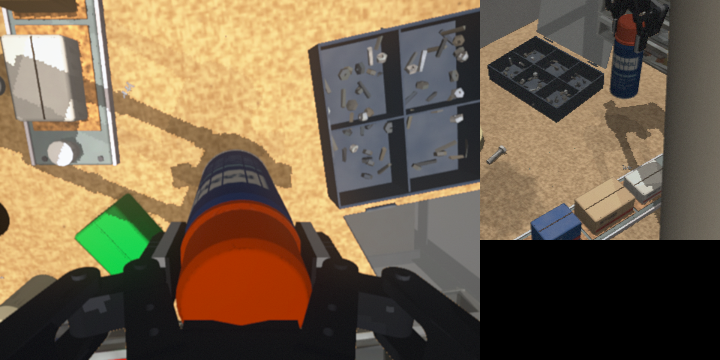

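The can is held upright and the other three sit on their pads. Carrying it to pad 1.

```bash
python3 -m pendant '[0.013,-0.006,0,0,0,0.026,-0.012,0,0,0,0.026,-0.012,0,0,0,0.026,-0.012,0,0,0,0.026,-0.012,0,0,0]' >/dev/null
python3 -m pendant '[0.026,-0.012,0,0,0,0.026,-0.012,0,0,0,0.026,-0.012,0,0,0,0.026,-0.012,0,0,0,0.026,-0.012,0,0,0]' >/dev/null
python3 -m pendant '[0.026,-0.012,0,0,0,0.026,-0.012,0,0,0,0.026,-0.012,0,0,0,0.026,-0.012,0,0,0,0.026,-0.012,0,0,0]' >/dev/null
python3 -m pendant '[0.013,-0.006,0,0,0,0.007,-0.002,0,0,0,0,0,0,0,0,0,0,0,0,0,0,0,0,0,0]'
python3 - <<'E'
from h import *
togo((.4469,.1374,.1194,-7.9))
E
```

```text
time_s: 25.7
eef_pos: [0.4469, 0.1363, 0.192]
orientation: [0.0, 0.754, 0.657, -0.0]
force: [0.2, -0.1, -3.6]
opening: 0.053
grip_force: 64.3
t 25.7 tcp [0.4469 0.1363 0.192 ] yaw -7.87 tilt [-0.    -0.001] open 0.053 grip 64.26045585913016 F [ 0.2 -0.1 -3.6]
 roll 0.03 | after roll dx,dy,dz (mm) [ 1.1 -0.1 72.6] | before roll dx,dy [ 1.1 -0.1]
```

```bash
python3 -m pendant '[0.001,0,0.02,0,0,0,0,0.02,0,0,0,0,0.018,0,0,0,0,0,0,0,0,0,0,0,0]' >/dev/null
python3 -m pendant '[0,0,0.006,0,0,0,0,0.004,0,0,0,0,0.002,0,0,0,0,0,0,0,0,0,0,0,0]'
python3 - <<'E'
from h import *
togo((.4469,.1374,.1194,-7.9))
E
```

```text
time_s: 26.53
eef_pos: [0.447, 0.1381, 0.1226]
orientation: [0.0, 0.754, 0.657, 0.0]
force: [-0.4, 0.5, -3.7]
opening: 0.0533
grip_force: 65.4
t 26.53 tcp [0.447  0.1381 0.1226] yaw -7.84 tilt [0.001 0.   ] open 0.0533 grip 65.35255207139926 F [-0.4  0.5 -3.7]
 roll 0.06 | after roll dx,dy,dz (mm) [-0.8 -0.   3.2] | before roll dx,dy [-0.8 -0. ]
```

```bash
python3 -m pendant '[0,0,0.002,0,0,0,0,0.001,0,0,0,0,0.0005,0,0,0,0,0,0,0,0,0,0,0,0]'
python3 -m pendant '[0,0,0,0,0.72,0,0,0,0,0.8,0,0,0,0,1,0,0,0,0,1,0,0,0,0,1]'
python3 -m pendant '[0,0,-0.01,0,1,0,0,-0.02,0,1,0,0,-0.03,0,1,0,0,-0.035,0,1,0,0,-0.035,0,1]' >/dev/null
python3 -m pendant '[0,0,-0.03,0,1,-0.03,0,0,0,1,-0.03,0,0,0,1,-0.03,0,0,0,1,-0.03,0,0,0,1]' >/dev/null
python3 -m pendant '[0,0,0,0,1,0,0,0,0,1,0,0,0,0,1]'
python3 - <<'E'
from h import *
togo()
from bench import grab_frame
import cv2
f=grab_frame("wrist"); cv2.imwrite("pics/wrist6.png",f.pop("frame")); json.dump({k:(v.tolist() if hasattr(v,'tolist') else v) for k,v in f.items()},open("wrist6.json","w"))
E
```

```text
time_s: 26.95
eef_pos: [0.4471, 0.1383, 0.1194]
orientation: [0.0, 0.754, 0.657, 0.0]
force: [-1.7, -0.2, 2.6]
opening: 0.0532
grip_force: 66.2
time_s: 27.37
eef_pos: [0.447, 0.1381, 0.1188]
orientation: [0.0, 0.754, 0.657, 0.0]
force: [0.7, 0.7, 0.8]
opening: 0.0851
grip_force: 0.0
time_s: 28.45
eef_pos: [0.4305, 0.0195, 0.2788]
orientation: [-0.0, 0.754, 0.657, 0.0]
force: [-0.0, 0.1, 0.6]
opening: 0.0852
grip_force: 0.0
t 28.45 tcp [0.4305 0.0195 0.2788] yaw -7.88 tilt [0.    0.001] open 0.0852 grip 0.0 F [-0.   0.1  0.6]
```

View pics/wrist6.png

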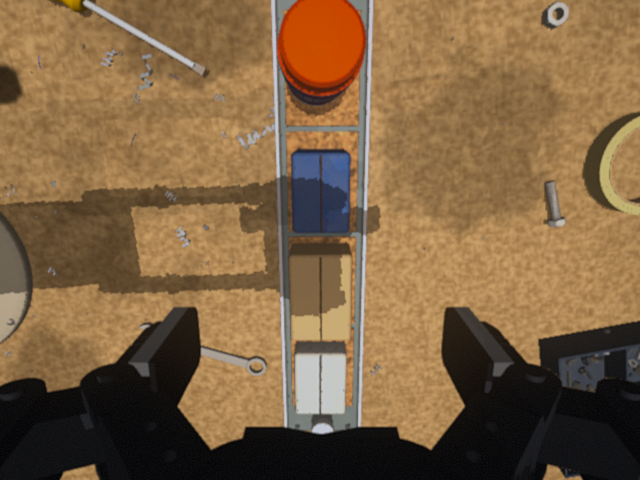

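All four stand in line: cap top (322,40), blue top about (321,193), brown (321,298), white (321,384). A numerical check of the centres comes before handing in.

```bash
python3 - <<'E'
from h import *
w=json.load(open("wrist6.json"))
P=np.array([.4469,.1374]);s=np.array([.01443,.1040])
for n,k,uv,a,l,z in (("blue",1,[(292,154),(350,154),(350,233),(292,232)],.05,.07,.075),("brown",2,[(290,256),(351,256),(350,341),(291,340)],.06,.09,.06),("white",3,[(296,355),(346,355),(345,414),(296,414)],.055,.075,.045)):
    r=rect(w,np.array(uv,float),a,l,z); print(n,r[0].round(4),"off mm",((r[0][:2]-P+k*s)*1e3).round(1),"rms",r[1].round(2))
print("cap",(plane(w,[(322,40)],.172)[0][:2]-P)*1e3)
print("pad gaps 1-2, 2-3",plane(w,[(322,128),(321,235)],.0135),P-s/2,P-1.5*s)
E
```

```text
blue [0.4314 0.0318 1.4295] off mm [-1.1 -1.6] rms 1.28
brown [ 0.4166 -0.0709  1.4298] off mm [-1.4 -0.3] rms 1.36
white [ 0.4023 -0.175   1.427 ] off mm [-1.3 -0.4] rms 1.16
cap [-0.90496989 -4.69201872]
pad gaps 1-2, 2-3 [[ 0.43990419  0.0856828   0.0135    ]
 [ 0.42425723 -0.0196299   0.0135    ]] [0.439685 0.0854  ] [ 0.425255 -0.0186  ]
```

All four are within 5 mm of their pad centres and aligned. Handing in.

```bash
python3 -c "
from bench import ctrl
print(ctrl.hand_in())"
```

```text
the job is handed in; nothing more can be done
None
```

The job is handed in: from the red to the white knob the pads carry the can, blue, brown and white boxes, upright and released, each measured within 5 mm of its pad centre (12 mm allowed), at about 28 s of the 104 s; the hand-in returned no verdict.

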